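# Turn the filler carousel and fetch the red-lidded pot

## Robot

A 6-joint arm with a two-finger parallel gripper is mounted at the origin on the work surface. World frame = base frame: x ahead of the robot, y to its left, z up, the work surface at z = 0. Lengths are in m, angles in rad, forces in N, time in s.
With the tool pointing down it reaches from about 0.325 to 1 m from the base axis. Payload 5.1 kg.
Tool frame: the origin (TCP) lies where the fingers leave the gripper's body, on its centre line; the fingertips stand 73 mm ahead of it and the grasp point (between the pads) lies 54 mm ahead of it (bot.grasp_offset is the distance from the TCP to the grasp point, in m); z points along the fingers, y is the line along which they close (so a half turn about z gives the same grasp; the last joint's range is limited). The gripper opens to 85 mm and grips with 20 to 120 N. Pads are 22 mm wide; open, the fingers measure 114 mm over their backs; the gripper's body (76 mm by 85 mm) begins 54 mm behind the grasp point. The pads swing forward as they close: fully open they stand 13 mm farther back than shut.
Start: joints at [1.063, 0.124, 1.65, -0, 1.367, -0.083], TCP at [0.268, 0.592, 0.304] pointing down, gripper open.
Joint ranges: [-2.61, 2.61], [-1.02, 2.33], [0.03, 2.71], [-1.35, 4.49], [0.32, 2.68], [-2.91, 2.91]. Speed limits (rad/s): [2.57, 2.57, 3.14, 3.14, 3.14, 3.14].

## Interface

Orientations are given as a unit quaternion [w, x, y, z].
In Python, from bench import status, vision, hand_in, bot gives the robot as it stands. The module is installed in compiled form; this text tells all that it offers.
- The arm moves only by the tool carry_out, never from a script. Its argument "plan" is a list of rows, each a list of 5 numbers: the shift along the tool's x, y, z in cm, then the turn about the tool's z in rad, then the closure, from 0 (fully open) to 1 (shut). In form: [[dx, dy, dz, yaw, fingers], ...]. A call has 1 to 20 rows; each row is the pose to reach, as a shift and turn from the pose commanded when the call began, along the tool's axes at that moment; what a row does not reach only later rows make up. A row lasts 1/10 s, in which the tool goes at most 50 mm and 8.59 degrees, less where a joint would pass 70% of its speed; a pose out of reach is approached as far as the arm can. A call with a gripper value outside its range is refused whole. The fingers move at their own pace and stop on an object; the grip force is fixed at half the most. Time passes only in rows, so rows that repeat a pose let the fingers close. It gives the time, the measured TCP pose, the force, the opening and the grip force at its end, in the units of the state.
- status.state(): the state, without advancing time (a new reading comes with each control period).
- vision.get_image(name): name is "scene" or "top"; returns (picture, depth): 420x560x3 uint8, red, green, blue; 420x560 float32, m along the optical axis (not along the pixel's ray), 0 where there is no reading.
- vision.camera_model(name): a dict with "fx", "fy", "cx", "cy" (pixels), "rvec" (rotation vector, rad) and "tvec" (3), from world to camera coordinates, as OpenCV has them. Camera axes: x right, y down, z forward; pixel columns grow to the right and rows downward; lengths in m; the calibration is good to about 2 mm. A picture is of the moment at which its call begins. camera_model takes no time and is no camera call.
- hand_in(): hands the job in; it is judged then, once.
The state is a dict: "t": time; "joints": joint angles; "joint_vel": joint speeds; "joint_torque": joint torques, N m; "position": TCP position; "tcp_rot": TCP orientation; "wrist_force": force on the tool from outside, world axes, zero at the start; "ft_torque": the same for the moment, N m; "width": finger opening in m; "grasp_force": force on a finger pad.
Only numpy, scipy, OpenCV 4.12 (cv2) and the standard library are available. Lean on these libraries where they do the work, as an engineer would, in place of code of your own. Each camera call takes 0.05 s, during which the arm holds its last target. There are 200 camera calls.

## Task

Turn the pot carousel (it has a red upright handle) until the pot with the red lid has come out from beneath the clear dust cover into the open front. Then lift that pot out and stand it upright, wholly on the round cork pad, and let go of it.

Things in the scene. Friction and masses are not known exactly. Their poses are not given: they have to be found in the camera images.
- axis (a point): On the carousel's turning axis, at its tray floor, 30 mm above the bench; does not turn; z up, -x points to the open front. Grey tray, radius 152, rim and 4 dividers 10 high, a pot in each quarter 85 from the axis; turns freely both ways (1 N), stays put. Fixed clear cover, radius 124, top 104 above the bench, cut straight 42 in front of the axis (steel strip, top 107; nut at centre, top 118).
- handle (a point): Middle of the turning handle: upright red sleeve 25 mm in diameter, 55 mm tall (115 to 170 mm above the bench), free to spin on a steel pin near the tray's rim, 138 mm from the axis. It goes round with the tray, outside the cover and higher than it: grip it from above and lead it round the axis. It starts near the open front, a quarter turn from the red-lidded pot.
- red_pot (a point): Centre of the closed pot with the red lid: upright white cylinder 39 mm in diameter, lid 41 mm, 57 mm tall in all (lid: top 15 mm), 60 to 130 g; the point is 28.5 mm above its underside, z up. It starts beneath the cover, left or right of the axis. Like pots with blue, green and yellow lids fill the other quarters. Once straight in front of the axis it has 55 mm free to either side.
- pad_top (a point): Centre of the top of the round cork pad, 110 mm in diameter, 5 mm thick, fixed flat on the bench; z up.
Mind the look-alikes: they are no part of the job. Of the things that look like the part that bears pad_top, the largest one is meant.

How it is judged:
By the outcome, as a careful person would: the job done as asked, in the order asked, and still so for the second after the job is handed in, with the robot touching nothing.
It also fails if it takes over 48 s, if anything falls off the work surface, if the arm or the gripper's body presses on something with over 40 N, if the wrist force passes 120 N, or if a joint passes its speed limit or range.

## Working session

There is one attempt and no reset: what is moved stays moved. The work goes in short steps, Python scripts to look and compute and a tool call to move; the robot and the scene stay as the last step left them, time stands still between calls to the robot, and variables do not carry over. Pictures are saved under pics/ and viewed, at most 10 in all, crops included, and the job is handed in when it is done.

Besides the shell and the picture viewer there is one more tool, called after "Call:" in YAML: its name, and indented under it one key for each argument. carry_out: Moves the arm, as the interface text tells. Its arguments: {"type":"object","properties":{"plan":{"type":"array","items":{"type":"array","items":{"type":"number"}}}},"required":["plan"]}

```bash
mkdir -p pics
cat > h.py <<'E'
import numpy as np, cv2
from bench import status, vision, bot
def cam(n):
    m=vision.camera_model(n); R=cv2.Rodrigues(np.array(m["rvec"],float))[0]; return m,R,np.array(m["tvec"],float).ravel()
def ray(n,u,v):
    m,R,t=cam(n); d=R.T@np.array([(u-m["cx"])/m["fx"],(v-m["cy"])/m["fy"],1]); return -R.T@t,d
def onplane(n,u,v,z):
    o,d=ray(n,u,v); return o+d*(z-o[2])/d[2]
def cloud(n,D):
    m,R,t=cam(n); v,u=np.indices(D.shape); P=np.stack([(u-m["cx"])/m["fx"]*D,(v-m["cy"])/m["fy"]*D,D],-1); return (P-t)@R
E
python3 - <<'E'
from h import *
s=status.state(); print(s["position"],s["tcp_rot"],s["t"])
for n in("scene","top"):
    I,D=vision.get_image(n); np.savez(n,I=I,D=D); cv2.imwrite(f"pics/{n}0.png",I[...,::-1]); m,R,t=cam(n); print(n,-R.T@t,m["fx"])
E
```

```text
[0.26769869 0.59182082 0.30264595] [-3.11772580e-04  2.10804140e-01  9.77527777e-01 -9.81227473e-04] 0.0
scene [ 0.98961347 -0.65339685  0.77893671] 482.246981806939
top [ 0.30281063 -0.06428042  1.10793897] 538.080590001868
```

View pics/top0.png

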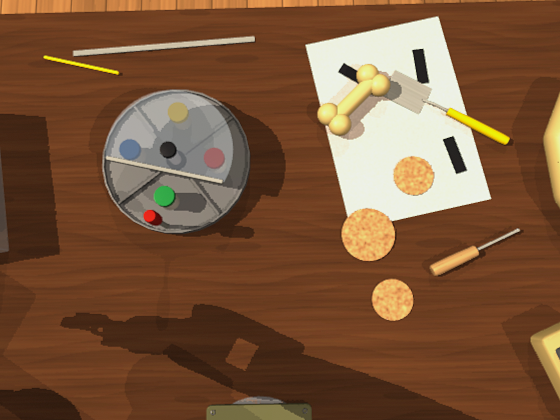

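View pics/scene0.png

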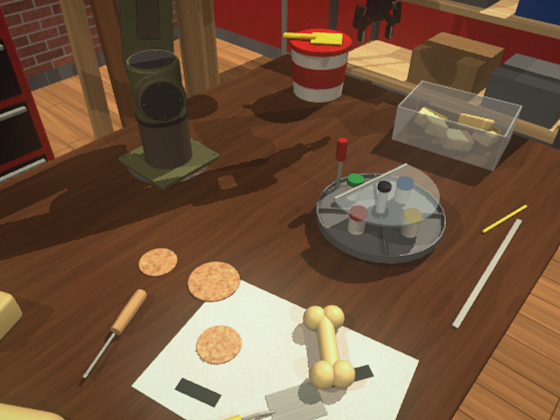

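The top view shows the carousel at about (176,161), with the red handle at (150,216), the green lid in front at (164,196) and the red lid under the cover on the right at (214,158). The largest cork pad is at (368,235). In the scene view the handle is at (342,150), the red lid at (358,214) and the pad at (214,281).

```bash
cat >> h.py <<'E'
def blobs(I,lo,hi,box,amin=15):
    H=cv2.cvtColor(I,cv2.COLOR_RGB2HSV); M=cv2.inRange(H,lo,hi)
    if lo[0]==0: M|=cv2.inRange(H,(172,lo[1],lo[2]),(180,255,255))
    K=np.zeros_like(M); x0,y0,x1,y1=box; K[y0:y1,x0:x1]=255
    n,L,S,C=cv2.connectedComponentsWithStats(M&K)
    return [(C[i].round(1),S[i]) for i in range(1,n) if S[i][4]>=amin],L
def tri(a,b):
    o1,d1=ray("top",*a);o2,d2=ray("scene",*b); A=np.stack([d1,-d2],1); k=np.linalg.lstsq(A,o2-o1,rcond=None)[0]
    p,q=o1+k[0]*d1,o2+k[1]*d2; return (p+q)/2,np.linalg.norm(p-q)
E
python3 - <<'E'
from h import *
T=np.load("top.npz");S=np.load("scene.npz")
bt=(95,80,260,240); bs=(305,130,455,265)
for nm,lo,hi in(("red",(0,60,60),(6,255,255)),("green",(50,100,50),(80,255,255)),("dark",(0,0,0),(180,255,38))):
  for n,Z,b in(("top",T,bt),("scene",S,bs)): print(nm,n,[(c.tolist(),s.tolist()) for c,s in blobs(Z["I"],lo,hi,b,20)[0]])
# pads
for n,Z,b in(("top",T,(330,150,440,330)),("scene",S,(130,240,250,370))):
  H=cv2.cvtColor(Z["I"],cv2.COLOR_RGB2HSV);M=cv2.inRange(H,(5,90,140),(22,255,255));P=cloud(n,Z["D"])
  M=cv2.morphologyEx(M,cv2.MORPH_CLOSE,np.ones((5,5)))
  for c in cv2.findContours(M,0,1)[0]:
    if cv2.contourArea(c)<600: continue
    (u,v),ax,an=cv2.fitEllipse(c); 
    if not(b[0]<u<b[2] and b[1]<v<b[3]):continue
    w=np.array([onplane(n,*q[0],.005)[:2] for q in c],np.float32); r=cv2.minEnclosingCircle(w)
    print("pad",n,(u,v),onplane(n,u,v,.005),r, "depthz",P[int(v)-3:int(v)+4,int(u)-3:int(u)+4].reshape(-1,3).mean(0))
# tray rim outline in the top view
P=cloud("top",T["D"]); 
for q in((164,196),(150,216),(214,158),(168,150)): print(q,P[q[1],q[0]])
M=((P[...,2]>.028)&(P[...,2]<.3)).astype(np.uint8)*255; M[:80]=0;M[240:]=0;M[:,:95]=0;M[:,260:]=0
c=max(cv2.findContours(M,0,1)[0],key=cv2.contourArea); w=np.array([onplane("top",*q[0],.04)[:2] for q in c],np.float32); print("rim",cv2.minEnclosingCircle(w))
for q in((107,158),(222,181)): print("strip",onplane("top",*q,.107))
for q in((168,150),): print("nut",onplane("top",*q,.118))
E
```

```text
red top [([213.7, 157.5], [204, 148, 20, 20, 324]), ([152.0, 217.3], [143, 209, 19, 17, 232])]
red scene [([341.3, 148.7], [336, 137, 12, 24, 219]), ([357.9, 213.0], [350, 206, 17, 15, 218])]
green top [([164.0, 195.9], [154, 186, 21, 21, 344])]
green scene [([354.6, 179.4], [347, 174, 17, 13, 170])]
dark top [([171.0, 150.4], [164, 142, 12, 16, 49]), ([206.4, 156.4], [204, 152, 7, 10, 37]), ([212.1, 164.9], [207, 161, 12, 8, 48])]
dark scene []
pad top (392.06365966796875, 299.2997131347656) [ 0.30132827 -0.27289513  0.005     ] ((0.30160269141197205, -0.27290210127830505), 0.042280394583940506) depthz [ 0.30198672 -0.26905114  0.02504865]
pad top (367.7264709472656, 234.3336944580078) [ 0.43432045 -0.22977378  0.005     ] ((0.4347723424434662, -0.2299322485923767), 0.05573764070868492) depthz [ 0.43518917 -0.22849029  0.00379456]
pad top (413.17138671875, 175.2700958251953) [ 0.55671346 -0.33024031  0.005     ] ((0.5568376183509827, -0.33040651679039), 0.04213960841298103) depthz [ 0.55756046 -0.33018324  0.00389521]
pad scene (218.34225463867188, 344.25604248046875) [ 0.55707681 -
[... 207 characters left out ...]
7   0.005     ] ((0.43274855613708496, -0.23071621358394623), 0.05644619092345238) depthz [ 0.43189474 -0.23140349  0.0051067 ]
pad scene (157.59487915039062, 261.5320739746094) [ 0.30077231 -0.27569202  0.005     ] ((0.2999618649482727, -0.27511247992515564), 0.04294251650571823) depthz [ 0.29755348 -0.27504186  0.00397225]
(164, 196) [0.50707761 0.1725858  0.08937046]
(150, 216) [0.45537614 0.17815524 0.16996221]
(214, 158) [0.57653625 0.07374885 0.10413982]
(168, 150) [0.59178849 0.16066783 0.113513  ]
rim ((0.5928114056587219, 0.16239850223064423), 0.15445607900619507)
strip [0.58050408 0.27969134 0.107     ]
strip [0.53023613 0.05805768 0.107     ]
nut [0.59048458 0.15965283 0.118     ]
```

```bash
cat >> h.py <<'E'
def axes():
    w,x,y,z=status.state()["tcp_rot"]; from scipy.spatial.transform import Rotation as Q
    return Q.from_quat([x,y,z,w]).as_matrix()
E
python3 - <<'E'
from h import *
T=np.load("top.npz");S=np.load("scene.npz")
P=cloud("top",T["D"]);H=cv2.cvtColor(T["I"],cv2.COLOR_RGB2HSV)
q=P[205:230,140:165].reshape(-1,3); q=q[(q[:,2]>.163)&(q[:,2]<.2)]; print("handle depth",np.median(q,0),(q.max(0)+q.min(0))/2,len(q))
print("handle scene mid@.1425",onplane("scene",341.3,148.7,.1425))
print("handle tri",tri((152,217.3),(341.3,148.7)))
print("lids red/green tri",tri((213.7,157.5),(357.9,213.0)),tri((164,195.9),(354.6,179.4)))
for z in(.087,):print(onplane("top",213.7,157.5,z),onplane("top",164,195.9,z),onplane("scene",354.6,179.4,.083))
print("pad tri",tri((367.7,234.3),(213.4,280.8)))
s=status.state();R=axes();print(R.round(3),s["position"])
E
```

```text
handle depth [0.45555141 0.17829986 0.16862878] [0.45592483 0.17870307 0.16769134] 138
handle scene mid@.1425 [0.45180787 0.18314944 0.1425    ]
handle tri (array([0.45570615, 0.17954109, 0.14634655]), np.float64(0.002815403281648826))
lids red/green tri (array([0.58265292, 0.07648573, 0.08159898]), np.float64(0.002733791421753988)) (array([0.50710064, 0.17263061, 0.08423596]), np.float64(0.0031884235331697762))
[0.58223257 0.07669473 0.087     ] [0.50775049 0.17314008 0.087     ] [0.50545368 0.17250063 0.083     ]
pad tri (array([ 0.43386881, -0.23076796,  0.0036297 ]), np.float64(0.002167230252396519))
[[-0.911  0.412 -0.001]
 [ 0.412  0.911 -0.002]
 [ 0.    -0.002 -1.   ]] [0.26770614 0.59185837 0.30278197]
```

Call:
carry_out:
  plan:
    - [-34.1, -29.9, 0, -0.2, 0]
    - [-34.1, -29.9, 0, -0.2, 0]
    - [-34.1, -29.9, 0, -0.2, 0]
    - [-34.1, -29.9, 0, -0.2, 0]
    - [-34.1, -29.9, 0, -0.2, 0]
    - [-34.1, -29.9, 0, -0.2, 0]
    - [-34.1, -29.9, 0, -0.2, 0]
    - [-34.1, -29.9, 0, -0.2, 0]
    - [-34.1, -29.9, 0, -0.2, 0]
    - [-34.1, -29.9, 0, -0.2, 0]
    - [-34.1, -29.9, 3, -0.2, 0]
    - [-34.1, -29.9, 3, -0.2, 0]

```text
t: 1.3
position: [0.4535, 0.1786, 0.2698]
tcp_rot: [-0.004, 0.113, 0.994, -0.001]
wrist_force: [-0.4, 0.5, -0.7]
width: 0.0851
grasp_force: 0.0
```

Call:
carry_out:
  plan:
    - [-0.2, 0, 2.5, 0, 0]
    - [-0.2, 0, 5, 0, 0]
    - [-0.2, 0, 7.1, 0, 0]
    - [-0.2, 0, 7.1, 0, 0]
    - [-0.2, 0, 7.1, 0, 0.6]
    - [-0.2, 0, 7.1, 0, 1]
    - [-0.2, 0, 7.1, 0, 1]
    - [-0.2, 0, 7.1, 0, 1]
    - [-0.2, 0, 7.1, 0, 1]
    - [-0.2, 0, 7.1, 0, 1]
    - [-0.2, 0, 7.1, 0, 1]

```text
t: 2.4
position: [0.4579, 0.179, 0.2044]
tcp_rot: [0.001, 0.112, 0.994, 0.001]
wrist_force: [-1.8, 0.3, 6.0]
width: 0.0231
grasp_force: 59.1
```

Call:
carry_out:
  plan:
    - [0.05, 0.77, 0, 0, 1]
    - [0.05, 1.73, 0, 0, 1]
    - [0, 2.69, 0, 0, 1]
    - [-0.15, 3.65, 0, 0, 1]
    - [-0.41, 4.82, 0, 0, 1]
    - [-0.78, 5.97, 0, 0, 1]
    - [-1.24, 7.08, 0, 0, 1]
    - [-1.79, 8.15, 0, 0, 1]
    - [-1.79, 8.15, 0, 0, 1]

```text
t: 3.3
position: [0.4939, 0.256, 0.2044]
tcp_rot: [0.001, 0.112, 0.994, 0.002]
wrist_force: [-3.6, 3.2, 6.2]
width: 0.0236
grasp_force: 60.7
```

Call:
carry_out:
  plan:
    - [-0.65, 1.02, 0, 0, 1]
    - [-1.38, 1.97, 0, 0, 1]
    - [-2.19, 2.86, 0, 0, 1]
    - [-3.08, 3.67, 0, 0, 1]
    - [-4.04, 4.4, 0, 0, 1]
    - [-5.05, 5.05, 0, 0, 1]
    - [-6.12, 5.61, 0, 0, 1]
    - [-7.23, 6.07, 0, 0, 1]
    - [-8.38, 6.43, 0, 0, 1]
    - [-9.56, 6.69, 0, 0, 1]
    - [-10.75, 6.85, 0, 0, 1]
    - [-11.95, 6.9, 0, 0, 1]
    - [-11.95, 6.9, 0, 0, 1]
    - [-11.95, 6.9, 0, 0, 1]

```text
t: 4.7
position: [0.6263, 0.2962, 0.2045]
tcp_rot: [0.002, 0.112, 0.994, 0.002]
wrist_force: [1.4, 5.0, 3.5]
width: 0.0232
grasp_force: 60.4
```

Run:
```python
from h import *
for n,b in(("top",(95,80,260,240)),("scene",(305,130,455,265))):
    I,D=vision.get_image(n); cv2.imwrite(f"pics/{n}1.png",I[...,::-1]); print(n,[(c.tolist(),s.tolist()) for c,s in blobs(I,(0,60,60),(6,255,255),b,20)[0]])
```

```text
top [([97.3, 137.3], [95, 134, 7, 6, 26]), ([161.2, 195.0], [150, 184, 23, 22, 385])]
scene [([429.7, 157.4], [421, 145, 15, 23, 109]), ([356.5, 178.3], [349, 172, 17, 14, 194])]
```

View pics/scene1.png

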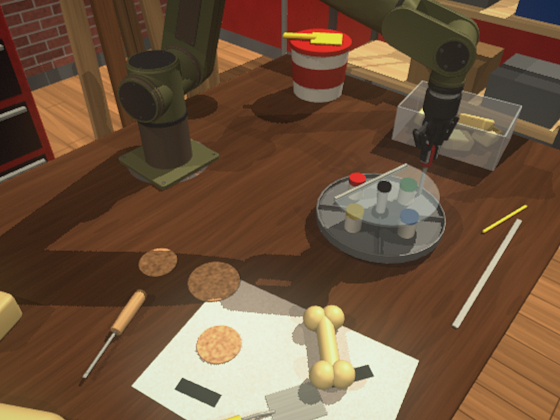

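View pics/top1.png

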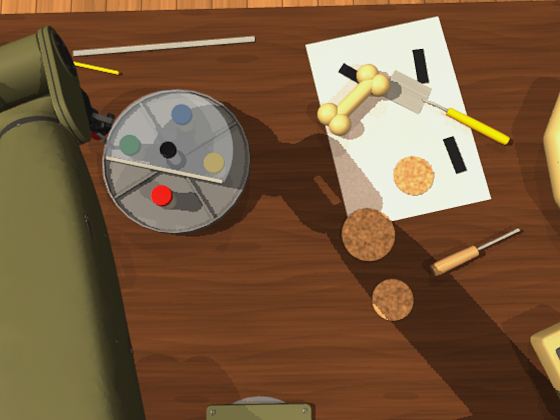

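The red-lidded pot now stands in the open front, at top (161,195) and scene (357,178). The gripper still holds the handle on the left of the tray.

Call:
carry_out:
  plan:
    - [0, 0, 0, 0, 0]
    - [0, 0, 0, 0, 0]
    - [0, 0, 0, 0, 0]
    - [0, 0, 0, 0, 0]
    - [0, 0, -3, 0, 0]
    - [0, 0, -6, 0, 0]
    - [0, 0, -10, 0, 0]
    - [3, -4.5, -10, 0, 0.2]
    - [6, -9, -10, 0, 0.2]
    - [8.8, -14.1, -10, 0, 0.2]
    - [8.8, -14.1, -10, 0, 0.2]
    - [8.8, -14.1, -10, 0, 0.2]
    - [8.8, -14.1, -10, 0, 0.2]

```text
t: 6.1
position: [0.5079, 0.177, 0.3033]
tcp_rot: [0.001, 0.112, 0.994, 0.0]
wrist_force: [0.4, 0.3, -0.4]
width: 0.0686
grasp_force: 0.0
```

Run:
```python
from h import *
I,D=vision.get_image("scene")
B=[(c.tolist(),s.tolist()) for c,s in blobs(I,(0,60,60),(6,255,255),(305,130,455,265),20)[0]]; print(B)
p,e=tri((161.2,195.0),(356.5,178.3)); print("tri",p,e)
for z in (.087,):print(onplane("top",161.2,195.0,z))
print(onplane("scene",356.5,178.3,.083))
s=status.state();print(s["position"],s["width"]);print(axes().round(3))
```

```text
[([428.1, 154.9], [421, 143, 15, 25, 251]), ([356.5, 178.3], [349, 172, 17, 14, 193])]
tri [0.5088007  0.17787142 0.08547019] 0.0030568496665420507
[0.50964839 0.17861265 0.087     ]
[0.50633424 0.17928736 0.083     ]
[0.50818218 0.17741584 0.30326797] 0.06858205657702038
[[-0.975  0.223  0.001]
 [ 0.223  0.975  0.   ]
 [-0.001  0.001 -1.   ]]
```

Call:
carry_out:
  plan:
    - [0, 0.1, 4, 0, 0.2]
    - [0, 0.1, 8, 0, 0.2]
    - [0, 0.1, 12, 0, 0.2]
    - [0, 0.1, 14, 0, 0.2]
    - [0, 0.1, 16, 0, 0.2]
    - [0, 0.1, 18.3, 0, 0.2]
    - [0, 0.1, 18.3, 0, 0.2]
    - [0, 0.1, 18.3, 0, 0.2]

```text
t: 6.95
position: [0.5083, 0.1786, 0.1197]
tcp_rot: [-0.001, 0.112, 0.994, -0.0]
wrist_force: [1.0, 0.1, 1.1]
width: 0.0685
grasp_force: 0.0
```

Call:
carry_out:
  plan:
    - [0, 0, 0, 0, 0.4]
    - [0, 0, 0, 0, 0.6]
    - [0, 0, 0, 0, 1]
    - [0, 0, 0, 0, 1]
    - [0, 0, 0, 0, 1]
    - [0, 0, 0, 0, 1]
    - [0, 0, 0, 0, 1]

```text
t: 7.65
position: [0.509, 0.1784, 0.1218]
tcp_rot: [0.002, 0.112, 0.994, 0.001]
wrist_force: [-0.9, 0.9, 6.4]
width: 0.0398
grasp_force: 59.9
```

Call:
carry_out:
  plan:
    - [0, 0, -1, 0, 1]
    - [0, 0, -3, 0, 1]
    - [0, 0, -6, 0, 1]
    - [0, 0, -10, 0, 1]
    - [0, 0, -14, 0, 1]
    - [0, 0, -14, 0, 1]

```text
t: 8.25
position: [0.5103, 0.1785, 0.2674]
tcp_rot: [0.006, 0.112, 0.994, 0.002]
wrist_force: [0.8, 0.3, -0.6]
width: 0.0395
grasp_force: 60.4
```

Run:
```python
from h import *
I,D=vision.get_image("scene"); cv2.imwrite("pics/s2.png",cv2.resize(I[60:280,240:520,::-1],None,fx=2.5,fy=2.5))
s=status.state();R=axes();t=np.array([.4340,-.2303]);d=np.append(t,0)-s["position"];d[2]=0;print(s["position"],R.T@d*100,s["width"],s["wrist_force"])
```

```text
[0.50907716 0.17819598 0.26394704] [ -1.7897707  -41.49507417  -0.10497677] 0.03959842915317828 [ 0.55110359  0.69614491 -1.36892841]
```

View pics/s2.png

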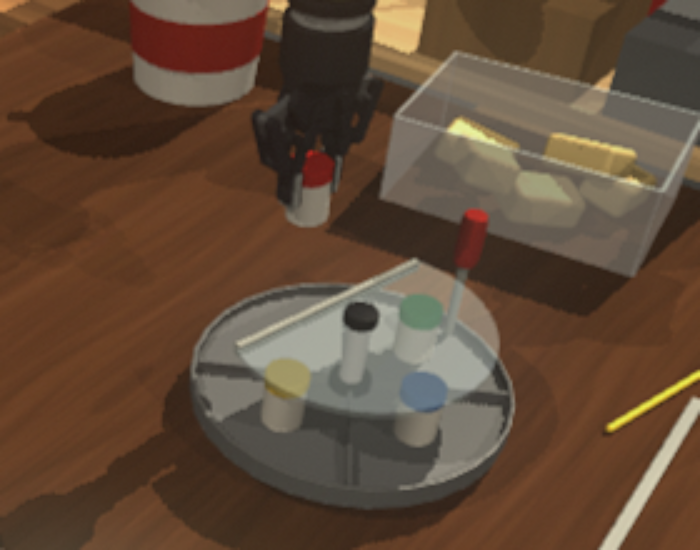

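The pot is held upright and clear of the tray, at crop (310,190). The other pots are undisturbed.

Call:
carry_out:
  plan:
    - [-0.1, -2, 0, 0, 1]
    - [-0.2, -5, 0, 0, 1]
    - [-0.3, -8, 0, 0, 1]
    - [-0.5, -11, 0, 0, 1]
    - [-0.6, -14, 0, 0, 1]
    - [-0.8, -18, 0, 0, 1]
    - [-1, -22, 0, 0, 1]
    - [-1.2, -26, 0, 0, 1]
    - [-1.4, -30, 0, 0, 1]
    - [-1.5, -34, 0, 0, 1]
    - [-1.7, -37, 0, 0, 1]
    - [-1.8, -39, 0, 0, 1]
    - [-1.8, -41, 0, 0, 1]
    - [-1.8, -41.5, 0, 0, 1]
    - [-1.8, -41.5, 0, 0, 1]
    - [-1.8, -41.5, 4, 0, 1]
    - [-1.8, -41.5, 8, 0, 1]
    - [-1.8, -41.5, 11, 0, 1]
    - [-1.8, -41.5, 13, 0, 1]
    - [-1.8, -41.5, 13, 0, 1]

```text
t: 10.3
position: [0.4306, -0.2279, 0.1258]
tcp_rot: [-0.004, 0.112, 0.994, 0.002]
wrist_force: [0.2, 0.4, -1.4]
width: 0.0397
grasp_force: 60.5
```

Run:
```python
from h import *
I,D=vision.get_image("scene"); cv2.imwrite("pics/s3.png",cv2.resize(I[160:340,110:330,::-1],None,fx=3,fy=3))
s=status.state();R=axes();t=np.array([.4340,-.2303]);d=np.append(t,.096)-s["position"];print(s["position"],R.T@d*100,R[:,2],s["wrist_force"])
```

```text
[ 0.43189385 -0.22885838  0.12808494] [-0.25127668 -0.1000212   3.2072463 ] [-0.00381005  0.00283527 -0.99998872] [-0.17526883  0.66303383  0.47165692]
```

View pics/s3.png

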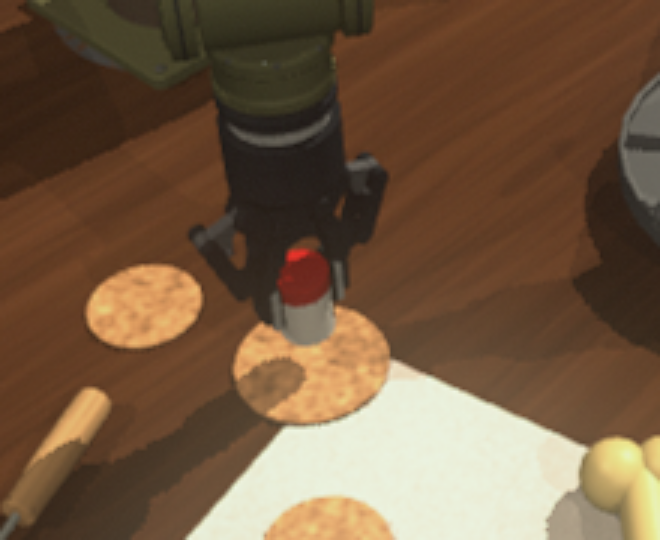

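The pot hangs upright about 3 cm above the large pad: pot foot at crop (310,335), pad at (312,363). I'll lower it gently.

Call:
carry_out:
  plan:
    - [-0.2, -0.1, 1, 0, 1]
    - [-0.2, -0.1, 2, 0, 1]
    - [-0.2, -0.1, 2.5, 0, 1]
    - [-0.2, -0.1, 2.8, 0, 1]
    - [-0.2, -0.1, 2.8, 0, 1]
    - [-0.2, -0.1, 2.8, 0, 1]

```text
t: 10.95
position: [0.4347, -0.2321, 0.1022]
tcp_rot: [0.0, 0.112, 0.994, -0.0]
wrist_force: [0.2, -0.5, -0.9]
width: 0.0394
grasp_force: 60.5
```

Call:
carry_out:
  plan:
    - [0, 0, 0.2, 0, 1]
    - [0, 0, 0.3, 0, 1]
    - [0, 0, 0.4, 0, 1]
    - [0, 0, 0.4, 0, 1]

```text
t: 11.35
position: [0.4345, -0.2319, 0.0978]
tcp_rot: [-0.0, 0.112, 0.994, 0.0]
wrist_force: [0.2, 0.2, -1.3]
width: 0.0399
grasp_force: 60.5
```

Call:
carry_out:
  plan:
    - [0, 0, 0.1, 0, 1]
    - [0, 0, 0.2, 0, 1]
    - [0, 0, 0.2, 0, 1]

```text
t: 11.65
position: [0.4349, -0.2321, 0.0967]
tcp_rot: [-0.0, 0.112, 0.994, 0.0]
wrist_force: [-2.0, 1.7, 4.9]
width: 0.0391
grasp_force: 61.1
```

Call:
carry_out:
  plan:
    - [0, 0, 0, 0, 0.4]
    - [0, 0, 0, 0, 0.2]
    - [0, 0, 0, 0, 0]
    - [0, 0, 0, 0, 0]
    - [0, 0, 0, 0, 0]
    - [0, 0, -1, 0, 0]
    - [0, 0, -3, 0, 0]
    - [0, 0, -6, 0, 0]
    - [0, 0, -10, 0, 0]
    - [0, 0, -14, 0, 0]
    - [-2, 8, -16, 0, 0]
    - [-2, 16, -16, 0, 0]
    - [-2, 22, -16, 0, 0]
    - [-2, 22, -16, 0, 0]
    - [-2, 22, -16, 0, 0]
    - [-2, 22, -16, 0, 0]
    - [-2, 22, -16, 0, 0]

```text
t: 13.35
position: [0.5031, -0.0218, 0.2564]
tcp_rot: [0.0, 0.112, 0.994, -0.0]
wrist_force: [0.1, -0.2, 0.4]
width: 0.0852
grasp_force: 0.0
```

Run:
```python
from h import *
a={}
for n,b in(("top",(300,180,440,300)),("scene",(150,200,270,330))):
    I,D=vision.get_image(n); a[n]=[c for c,s in blobs(I,(0,150,100),(3,255,255),b,60)[0]]; print(n,a[n])
    if n=="scene": cv2.imwrite("pics/s4.png",cv2.resize(I[160:340,110:330,::-1],None,fx=3,fy=3))
if a["top"] and a["scene"]: print(tri(a["top"][0],a["scene"][0]))
```

```text
top [array([371.9, 230.5])]
scene [array([211.3, 262.3])]
(array([ 0.43446161, -0.23068581,  0.06053195]), np.float64(0.0019497559046591504))
```

View pics/s4.png

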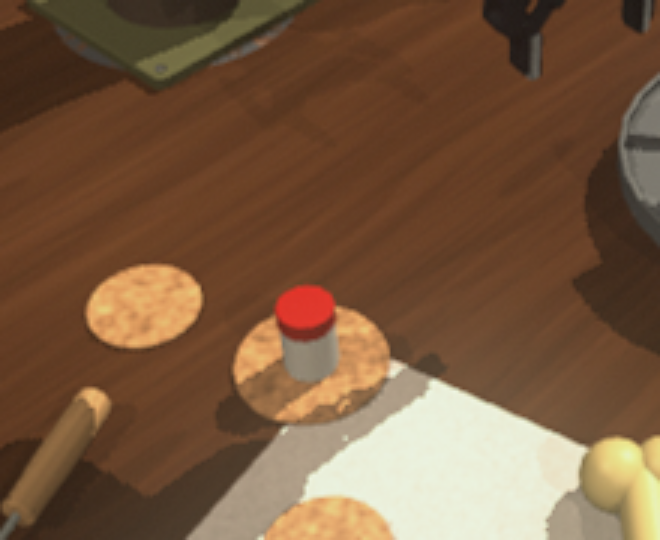

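The pot stands upright at the centre of the large pad, at crop (310,335), and the gripper is clear.

```bash
python3 -c "
from bench import hand_in
print(hand_in())"
```

```text
the job is handed in; nothing more can be done
None
```

I turned the carousel until the red-lidded pot came into the open front, stood the pot upright at the centre of the large cork pad, released it, and handed the job in at about 13.5 s.

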